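# Hang the pail on the spring scale

### The arm

A 7-joint arm with a two-finger parallel gripper is mounted at the origin on a cart in front of the work surface, level with it; the furniture and walls round the work are solid. World frame = base frame: x ahead of the robot, y to its left, z up, the work surface at z = 0. Lengths are in m, angles in rad, forces in N, time in s.
With the tool pointing down it reaches from about 0.425 to 0.875 m from the base axis. Payload 4.7 kg.
Tool frame: the origin (TCP) lies at the very end of the fingers, on their centre line; the grasp point (between the pads) lies 19 mm behind it; z points along the fingers, y is the line along which they close (so a half turn about z gives the same grasp; the last joint's range is limited). The gripper opens to 87 mm and grips with 3 to 60 N. Pads are 19 mm wide; open, the fingers measure 117 mm over their backs; the gripper's body (75 mm by 190 mm) begins 51 mm behind the grasp point.
Start: joints at [1.289, 0.321, -0.07, 1.45, 0.023, 1.371, -0.057], TCP at [0.189, -0.622, 0.192] pointing down, gripper open.
Joint ranges: [-2.86, 2.86], [-0.3, 2.09], [-1.38, 1.24], [0.06, 2.45], [-1.56, 4.7], [0.09, 2.05], [-2.69, 2.69]. Speed limits (rad/s): [2.57, 2.57, 3.14, 3.14, 3.14, 3.14, 3.14].

### API

Orientations are given as a rotation vector (axis times angle).
In Python, from bench import ctrl gives the robot as it stands.
- The arm moves only by the shell command python3 -m jog 'ROWS' [FORCE]. ROWS is JSON, a list that holds one entry, the list of rows, each a list of 7 numbers: the shift along the tool's x, y, z in mm, then the turn, a rotation vector about the tool's x, y, z in degrees, then the finger opening in mm, from 0 to 87. A call has 1 to 10 rows; each row is the pose to reach, as a shift and turn from the pose commanded when the call began, along the tool's axes at that moment; what a row does not reach only later rows make up. A row lasts 1/10 s, in which the tool goes at most 50 mm and 8.59 degrees, less where a joint would pass 70% of its speed; a pose out of reach is approached as far as the arm can. A call with a gripper value outside its range is refused whole. The fingers move at their own pace and stop on an object; FORCE is the grip in N (left out, the last holds). Time passes only in rows, so rows that repeat a pose let the fingers close. It gives the time, the measured TCP pose, the force, the opening and the grip force at its end, in the units of the state.
- ctrl.get_state(): the state, without advancing time (a new reading comes with each control period).
- ctrl.get_image(name): name is "side" or "top" or "wrist"; returns a dict with "image" (480x640x3 uint8, red, green, blue), "depth" (480x640 float32, m along the optical axis (not along the pixel's ray), 0 where there is no reading), "fov_y" (degrees; the focal length in pixels is half the picture's height over the tangent of half this angle, whatever the lens; pixels are square), "cx", "cy" (the principal point, pixels), "k1" (the pictures are not rectified: a ray, as slopes to the right and down, at radius r is drawn at 1 + k1 r^2 times it, then the intrinsics apply), "rvec" (rotation vector, rad) and "tvec" (3), from world to camera coordinates, as OpenCV has them. Camera axes: x right, y down, z forward; pixel columns grow to the right and rows downward; lengths in m; the calibration is good to about 2 mm. A picture is of the moment at which its call begins.
- ctrl.close_job(): hands the job in; it is judged then, once.
The state is a dict: "time": time; "joint_positions": joint angles; "qd": joint speeds; "joint_torque": joint torques, N m; "position": TCP position; "tool_rot": TCP orientation; "ft_force": force on the tool from outside, world axes, zero at the start; "torque": the same for the moment, N m; "grip_width": opening from 0.0 (shut) to 1.0 (fully open); "grip_force": force on a finger pad.
Only numpy, scipy, OpenCV 4.12 (cv2) and the standard library are available. Lean on these libraries where they do the work, as an engineer would, in place of code of your own. Each camera call takes 0.05 s, during which the arm holds its last target. There are 200 camera calls.

### The job

Weigh the lidded pail: while it stands on the worktop, swing its folded handle upright without shoving the pail along or tipping it. Then lift the pail by the handle and hang the handle bar in both hooks of the sprung weighing pillar, lowering until the spring carries the whole weight before you let go, slowly, so that the delicate scale is never jerked, knocked or pushed hard. Leave the pail hanging still, and leave everything else where it is.

Things in the scene. Friction and masses are not known exactly. Their poses are not given: they have to be found in the camera images.
- pail: Lidded steel pail on the worktop: 98 mm across (104 at the lid), 80 tall, flat closed lid, well under 1 kg (contents unknown). Origin: centre of its underside, z up. Its wire handle (bail) is pivoted at two ears, 62 mm above the origin, the pivot line along the pail's y; folded, it leans out over the pail's -x side.
- bail_crown (a point): Middle of the bail's straight top bar, on its axis; moves with the bail. Bail: square arch of 8 mm round steel wire, 132 mm wide; the straight bar is 94 mm long, parallel to the pail's y, 80 mm from the pivot line. Upright, the bar's axis is 142 mm above the pail's underside, 62 mm above the lid. y along the bar.
- pail_bail (a joint): Bail angle in rad: 0 level over the pail's -x side, 1.57 upright, stops at 0 and 1.9; starts folded at 0.42 to 0.62. The pivots are stiff enough (0.03 N m) to keep it where it is left; about 1 to 1.5 N across the bar moves it.
- scale_seat (a point): Where the bail bar's middle (axis) lies when seated in both hooks of the weighing pillar; sinks with them. x back to the pillar, y across, z up; 260 mm above the worktop unloaded. Two 8 mm round prongs, centres 32 mm either side in y, with saddles below this point. The prongs must enter under the bar, between bar and lid, from their front; the bar is then lowered into the saddles.
- hook_tip (a point): Point midway between the two upturned front tips of the hooks, at their top: 16 mm in front of the seat point and 16 mm above it. Behind the saddles the prongs run level, topping out 6 mm above the seat point.
- scale: Fixed steel weighing pillar, the only sprung part being its double hook. Origin on the worktop below the seat point, x away from the hooks' tips. Pillar 92 mm behind the seat (tube 29 to 33 mm thick, to 146 mm high; foot 92 mm across, 14 high). Between the prongs it is open 56 mm wide and 60 mm behind the seat; nothing on the pillar stands more than 12 mm above the unloaded seat.
- scale_hook (a joint): Sinking of the double hook in m: 0 unloaded, grows downward, end stop at 0.10. It rides on a soft upright spring, 85 N/m: a hanging pail sinks it by some centimetres, according to its unknown weight, and always short of the stop. A delicate scale: move it slower than 0.06 m/s, load it with less than 15 N.
- tin: Bystander: low round food tin, 75 mm across, 58 tall, upright or lying as usual; origin at the centre of its underside.
- garlic: Bystander: garlic bulb, 50 mm, upright or lying as usual; origin at the centre of its underside.
- mug: Bystander: cream mug with a handle, 65 x 94 x 53 mm, upright or lying as usual; origin at the centre of its underside.
- mill: Bystander: dark wooden pepper mill, 58 mm across, 170 tall, upright or lying as usual; origin at the centre of its underside.
- bottle: Bystander: white slim bottle, 64 mm across, 230 tall, upright or lying as usual; origin at the centre of its underside.
- moka_pot: Bystander: metal stove-top coffee pot, 98 x 155 x 174 mm, upright or lying as usual; origin at the centre of its underside.
- peeler: Bystander: black-handled peeler lying flat, 170 x 25 x 18 mm, upright or lying as usual; origin at the centre of its underside.
- tomato: Bystander: tomato, 71 mm, upright or lying as usual; origin at the centre of its underside.

How it is judged:
On the way, in this order (a step that is already met when the one before it is completed fails the run):
1. the handle is upright (1.35 to 1.8 rad) while the pail still stands on the worktop within 30 mm of where it was (value of joint pail_bail between 1.35 and 1.8 rad and height (world z) of pail below 0.005 m and distance of pail from where it was at the start of the episode below 0.03 m), for 0.2 s.
2. the handle bar lies in the hooks and loads them, the pail is off the worktop (distance between bail_crown and scale_seat below 0.018 m and contact force between pail_bail and scale_hook above 2 N and height (world z) of pail above 0.01 m), for 0.2 s.
At the end, for the whole second after the job is handed in: The pail hangs by its handle bar in both hooks (bar middle within 18 mm of the seat point, more than 2 N on the hooks), its underside more than 10 mm above the worktop, upright within 0.3 rad, slower than 50 mm/s (all of step 2 and angle between pail's own z axis and vertical below 0.3 rad and linear speed of pail below 0.05 m/s); the robot touches nothing.
It fails at once if the pail is shoved more than 30 mm before its handle is up (distance of pail from where it was at the start of the episode above 0.03 m and value of joint pail_bail below 1.2 rad).
It fails at once if the pail is tipped more than 0.5 rad (angle between pail's own z axis and vertical above 0.5 rad).
It fails at once if the scale is jerked: its hook moves faster than 0.08 m/s up or down (velocity of joint scale_hook above 0.08 m/s or velocity of joint scale_hook below -0.08 m/s).
It fails at once if the hook is knocked or pushed with more than 15 N (contact force between scale_hook and anything else above 15 N).
It fails at once if a bystander is moved more than 30 mm (distance of any of tin, garlic, mug, mill, bottle, moka_pot, peeler, tomato from where it was at the start of the episode above 0.03 m).
It also fails if it takes over 72 s, if anything falls off the work surface, if the arm or the gripper's body presses on something with over 40 N, if the wrist force passes 120 N, or if a joint passes its speed limit or range.

## Working session

There is one attempt and no reset: what is moved stays moved. The work goes in short steps, Python scripts to look and compute and a shell command to move; the robot and the scene stay as the last step left them, time stands still between calls to the robot, and variables do not carry over. Pictures are saved under pics/ and viewed, at most 10 in all, crops included, and the job is handed in when it is done.

```bash
ls; mkdir -p pics; cat > h.py <<'E'
import numpy as np, cv2
from bench import ctrl
def cam(n):
    d=ctrl.get_image(n); im=d["image"]; f=im.shape[0]/2/np.tan(np.radians(d["fov_y"])/2)
    d["f"]=f; d["R"]=cv2.Rodrigues(np.array(d["rvec"],float))[0]; d["t"]=np.array(d["tvec"],float).ravel()
    return d
def save(d,name,crop=None,scale=1):
    im=d["image"][:,:,::-1]
    if crop: im=im[crop[1]:crop[3],crop[0]:crop[2]]
    cv2.imwrite(name,cv2.resize(im,None,fx=scale,fy=scale))
def rays(d,uv):
    uv=np.asarray(uv,float).reshape(-1,1,2)
    K=np.array([[d["f"],0,d["cx"]],[0,d["f"],d["cy"]],[0,0,1]])
    p=cv2.undistortPoints(uv,K,np.array([d["k1"],0,0,0,0],float)).reshape(-1,2)
    return np.c_[p,np.ones(len(p))]
def onplane(d,uv,z):
    r=rays(d,uv)@d["R"]; c=-d["R"].T@d["t"]
    return c+r*((z-c[2])/r[:,2])[:,None]
def cloud(d):
    v,u=np.mgrid[0:480,0:640]; r=rays(d,np.c_[u.ravel(),v.ravel()])
    P=(r*d["depth"].reshape(-1,1)-d["t"])@d["R"]
    P[d["depth"].ravel()==0]=np.nan
    return P.reshape(480,640,3)
E
python3 - <<'E'
from h import *
for n in("side","top"):
    d=cam(n); save(d,f"pics/{n}0.png"); np.save(f"{n}0.npy",cloud(d)); print(n,d["fov_y"],d["k1"],-d["R"].T@d["t"],d["R"].round(2).tolist())
s=ctrl.get_state(); print(s)
E
```

```text
pics
side 48.88854981146663 -0.07671845736433452 [ 0.28010862 -1.13750266  0.92780038] [[0.97, -0.25, 0.02], [-0.12, -0.53, -0.84], [0.23, 0.81, -0.54]]
top 54.001428179555205 0.02303973927244473 [0.29954872 0.00339906 1.5864592 ] [[0.05, -1.0, -0.0], [-0.98, -0.04, -0.2], [0.2, 0.01, -0.98]]
{'time': 0.1, 'joint_positions': array([ 1.28907344,  0.32179407, -0.07006953,  1.45156092,  0.02260167,
        1.37078961, -0.05687102]), 'qd': array([ 0.00091346, -0.0028702 ,  0.00071938, -0.00117682, -0.00142104,
        0.00200093, -0.00051871]), 'joint_torque': array([ 4.05144119e-04, -4.92573202e+01, -4.05311454e-01, -3.13399494e+01,
       -6.43100473e-02,  3.94304143e-02, -1.62160909e-06]), 'position': array([ 0.18927287, -0.62125601,  0.19073749]), 'tool_rot': array([-3.10556985e+00, -4.62796879e-01,  5.61451318e-04]), 'ft_force': array([-0.41974627, -0.03707475,  0.201667  ]), 'torque': array([-0.0106028 ,  0.01744326,  0.01140776]), 'grip_force': 0.0, 'grip_width': 1.0002384395451025}
```

View pics/side0.png

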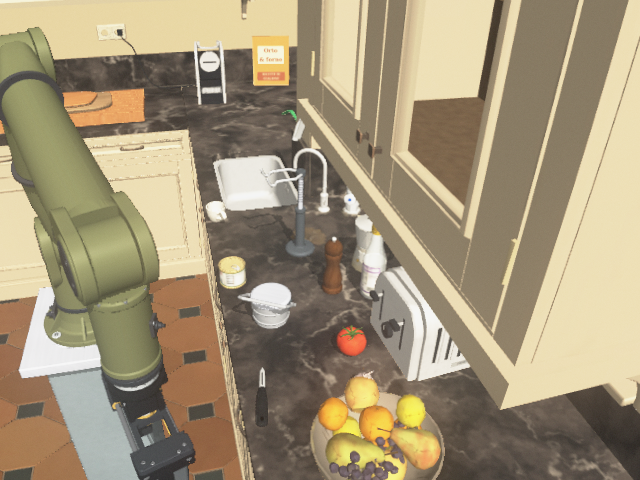

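View pics/top0.png

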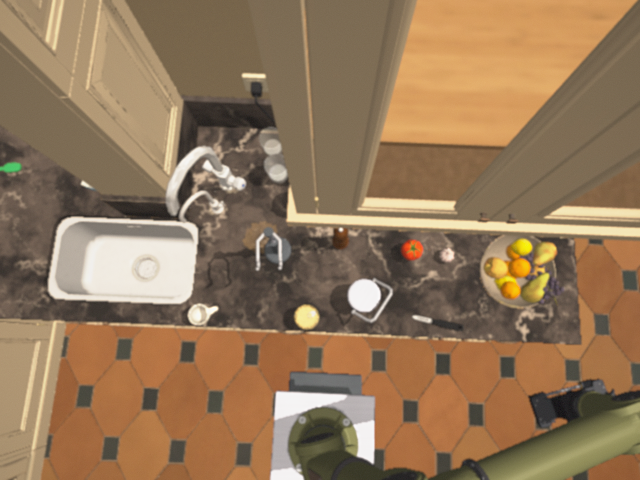

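Side: pail at (270,305), scale pillar at (300,215), bail out to the left-ish/robot side. Top: pail lid at (364,295) with bail to (385,300), scale at (272,250). Now zoom and measure.

```bash
python3 - <<'E'
from h import *
a=cv2.imread("pics/top0.png")[215:335,230:430]; b=cv2.imread("pics/side0.png")[140:340,220:400]
a=cv2.resize(a,(800,480),interpolation=cv2.INTER_CUBIC)[:, :]
b=cv2.resize(b,None,fx=2.6,fy=2.6,interpolation=cv2.INTER_CUBIC)
cv2.imwrite("pics/topz.png",a); cv2.imwrite("pics/sidez.png",b)
T=np.load("top0.npy");S=np.load("side0.npy")
for n,P in(("top",T),("side",S)):
    x,y,z=P[...,0],P[...,1],P[...,2]
    sel=lambda q: np.nan_to_num(q,nan=-9)
    m=(abs(z-.08)<.006)&(x>.35)&(x<.65)&(y<.05)&(y>-.3)
    print(n,"lid",m.sum(),np.nanmedian(P[m],0), P[m].min(0),P[m].max(0))
    m=(z>.225)&(z<.29)&(x>.4)&(x<.75)&(y>.0)&(y<.4)
    print("hook",m.sum(),np.median(P[m],0),P[m].min(0),P[m].max(0))
E
```

```text
top lid 784 [ 0.4619294  -0.10853519  0.07938661] [ 0.38839474 -0.17427261  0.0741874 ] [ 0.64169593 -0.01522069  0.08598384]
hook 293 [0.58198466 0.18309843 0.26602964] [0.49999406 0.14155481 0.22696705] [0.62590122 0.21688598 0.28119005]
side lid 807 [ 0.47043317 -0.11106516  0.08019115] [ 0.40060049 -0.17401677  0.07406007] [ 0.64801772 -0.02343697  0.08576113]
hook 346 [0.58094742 0.1780542  0.26348989] [0.50432477 0.13506663 0.22583541] [0.63051342 0.21695096 0.27692902]
```

View pics/topz.png

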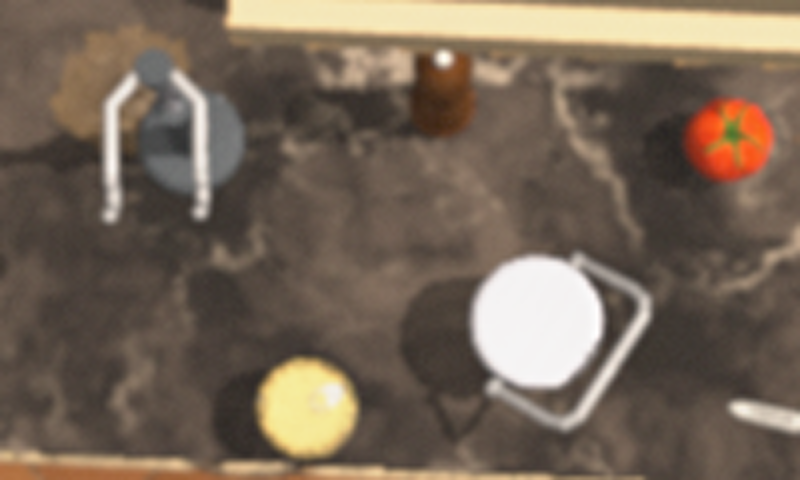

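View pics/sidez.png

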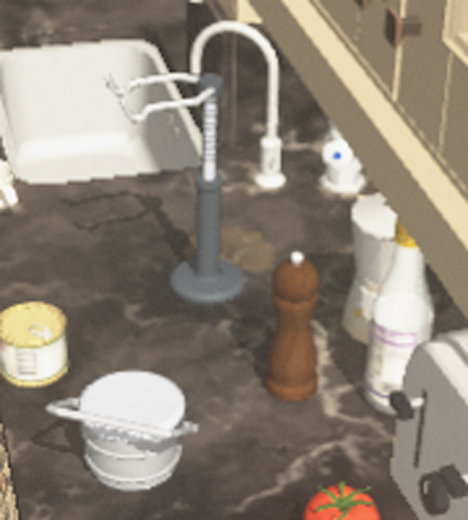

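Top zoom (×4, origin 230,215): hook tips at full-res (257.5,268.7) and (280.2,268.2), lid centre (364.2,295.5), bar corners (372.5,321) and (392,291). Cast these.

```bash
python3 - <<'E'
from h import *
d=cam("top")
print("tips",onplane(d,[(257.7,268.3),(280.2,267.8)],.274).round(4).tolist())
print("prong back",onplane(d,[(230+111/4,215+105/4),(230+200/4,215+108/4)],.266).round(4).tolist())
print("lid",onplane(d,[(230+537/4,215+322/4)],.08).round(4).tolist())
for z in(.09,.1,.11): print("bar",z,onplane(d,[(230+569/4,215+424/4),(230+646/4,215+303/4)],z).round(4).tolist())
# clouds
for n in("top","side"):
    P=np.load(n+"0.npy"); Q=P.reshape(-1,3)
    l=Q[(abs(Q[:,2]-.08)<.004)&(np.hypot(Q[:,0]-.465,Q[:,1]+.11)<.056)]
    print(n,"lid",l.mean(0),l.min(0),l.max(0))
    b=Q[(Q[:,2]>.088)&(Q[:,2]<.125)&(np.hypot(Q[:,0]-.465,Q[:,1]+.11)<.14)]; print("bail pts",len(b),b.mean(0),b.min(0),b.max(0))
    h=Q[(Q[:,2]>.25)&(Q[:,2]<.285)&(Q[:,0]>.48)&(Q[:,0]<.64)&(Q[:,1]>.1)&(Q[:,1]<.25)]
    for s in(0,1):
        g=h[(h[:,1]>.179)==s]; g=g[g[:,0]<.57]; print("prong",len(g),g.mean(0),np.polyfit(g[:,0],g[:,1],1), g[g[:,0]<.515].mean(0), g[:,0].min())
    c=Q[(Q[:,2]<.22)&(Q[:,2]>.1)&(Q[:,0]>.48)&(Q[:,0]<.68)&(Q[:,1]>.1)&(Q[:,1]<.25)];print("tube",c.mean(0))
    m=Q[(Q[:,2]>.15)&(np.isfinite(Q[:,0]))&(Q[:,0]>.5)&(Q[:,0]<.9)&(Q[:,1]>-.3)&(Q[:,1]<.12)]
    for lo,hi in((.15,.3),(.3,.5),(.5,1.2)):
        q=m[(m[:,2]>lo)&(m[:,2]<hi)]; print(lo,len(q),q.min(0) if len(q) else "")
E
```

```text
tips [[0.5026, 0.2073, 0.274], [0.5069, 0.1441, 0.274]]
prong back [[0.5823, 0.2143, 0.266], [0.5829, 0.1503, 0.266]]
lid [[0.4601, -0.1094, 0.08]]
bar 0.09 [[0.3802, -0.1359, 0.09], [0.478, -0.1948, 0.09]]
bar 0.1 [[0.3796, -0.135, 0.1], [0.4768, -0.1934, 0.1]]
bar 0.11 [[0.3791, -0.1341, 0.11], [0.4756, -0.1921, 0.11]]
top lid [ 0.46093747 -0.108125    0.07965871] [ 0.41073048 -0.16004939  0.07601721] [ 0.51300228 -0.05720474  0.08398949]
bail pts 139 [ 0.42943808 -0.15820214  0.10540313] [ 0.378919   -0.19143688  0.0883894 ] [ 0.49801347 -0.09406073  0.11680602]
prong 66 [0.53825428 0.14766937 0.26357292] [0.06789602 0.11112404] [0.50916473 0.14479277 0.27372837] 0.5051334922410774
prong 59 [0.53186004 0.21102135 0.26387172] [0.07979891 0.1685795 ] [0.5064291  0.20917925 0.26772021] 0.49999406279860836
tube [0.60619975 0.18383307 0.15201909]
0.15 93 [ 0.63150667 -0.044706    0.15005209]
0.3 5264 [ 0.58209081 -0.2999488   0.45780625]
0.5 50751 [ 0.58265188 -0.29999572  0.50001182]
side lid [ 0.46938166 -0.11240729  0.0801477 ] [ 0.41649158 -0.16511483  0.07602429] [ 0.51895636 -0.05907935  0.08396228]
bail pts 186 [ 0.4382448  -0.1691309   0.10678361] [ 0.38319219 -0.1969613   0.08910326] [ 0.50402081 -0.10784316  0.11617652]
prong 74 [0.53690794 0.14359139 0.2628346 ] [0.11030807 0.08436611] [0.51231657 0.14084494 0.27174472] 0.5086218639310278
prong 75 [0.53298035 0.20715301 0.262798  ] [0.08293467 0.16295047] [0.50909233 0.20535217 0.26931659] 0.5043247679440817
tube [0.61569369 0.17659642 0.15161457]
0.15 1322 [ 0.63607562 -0.29999391  0.15006954]
0.3 3715 [ 0.58635251 -0.2999917   0.46193251]
0.5 9115 [ 0.58627461 -0.29995396  0.50003289]
```

```bash
cat >> h.py <<'E'
from scipy.spatial.transform import Rotation as Ro
def goal(p,yaw):
    "tool down, tool y at yaw deg -> shift mm, turn deg in current tool axes"
    s=ctrl.get_state(); R=Ro.from_rotvec(s["tool_rot"])
    y=np.array([np.cos(np.radians(yaw)),np.sin(np.radians(yaw)),0]); z=np.array([0,0,-1.]); x=np.cross(y,z)
    T=Ro.from_matrix(np.c_[x,y,z])
    print("shift",(R.inv().apply(np.array(p)-s["position"])*1000).round(1),"turn",np.degrees((R.inv()*T).as_rotvec()).round(1))
E
python3 - <<'E'
from h import *
goal((.43,-.16,.30),59.3); goal((.189,-.622,.3),-73)
for n in("top","side"):
    Q=np.load(n+"0.npy").reshape(-1,3)
    c=Q[(Q[:,2]>.44)&(Q[:,2]<.56)&(Q[:,0]>.55)&(Q[:,0]<.64)&(Q[:,1]>-.1)&(Q[:,1]<.4)]
    print(n,len(c),c[:,1].max() if len(c) else 0)
E
```

```text
shift [ 364.7 -371.3 -108.6] turn [-1.000e-01 -1.000e-01 -1.324e+02]
shift [  -0.5    0.4 -109.1] turn [-0.1  0.  -0.1]
top 1739 0.11096871224185911
side 1176 0.11276674596818498
```

```bash
python3 -m jog '[[[0,0,-50,0,0,0,87],[0,0,-109,0,0,0,87],[37,-37,-109,0,0,-8.5,87],[70,-70,-109,0,0,-17,87],[105,-105,-109,0,0,-25.5,87],[140,-140,-109,0,0,-34,87],[175,-175,-109,0,0,-42.5,87],[210,-210,-109,0,0,-51,87],[235,-238,-109,0,0,-59,87],[260,-263,-109,0,0,-67,87]]]'
python3 - <<'E'
from h import *
goal((.43,-.16,.30),59.3); print(ctrl.get_state()["joint_positions"].round(2))
E
```

```text
time: 1.15
position: [0.3621, -0.2922, 0.3007]
tool_rot: [2.328, 2.109, -0.001]
ft_force: [1.1, -0.4, -0.6]
grip_width: 0.999
grip_force: 0.0
shift [138.2  54.6   0.7] turn [ -0.    0.  -64.9]
[ 1.03 -0.1  -0.38  1.69 -0.03  1.54  0.56]
```

```bash
python3 -m jog '[[[17,7,0,0,0,-8,87],[34,14,0,0,0,-16,87],[51,20,0,0,0,-24,87],[68,27,0,0,0,-32,87],[85,34,0,0,0,-40,87],[102,40,0,0,0,-48,87],[120,47,0,0,0,-56,87],[138,55,0,0,0,-64.9,87],[138,55,0,0,0,-64.9,87],[138,55,0,0,0,-64.9,87]]]'
python3 - <<'E'
from h import *
goal((.43,-.16,.30),59.3); print(ctrl.get_state()["joint_positions"].round(2))
d=cam("wrist"); save(d,"pics/w1.png"); P=cloud(d); np.save("w1.npy",P); print(-d["R"].T@d["t"],d["R"].round(2).tolist())
Q=P.reshape(-1,3); l=Q[(abs(Q[:,2]-.08)<.004)&(np.hypot(Q[:,0]-.465,Q[:,1]+.11)<.056)]
print("lid",len(l),l.mean(0),l.min(0),l.max(0))
E
```

```text
time: 2.15
position: [0.4304, -0.1634, 0.3006]
tool_rot: [-0.848, -3.025, 0.001]
ft_force: [-0.5, 0.1, 0.5]
grip_width: 0.997
grip_force: 0.0
shift [2.1 2.8 0.6] turn [-0.  -0.  -0.6]
[ 0.84 -0.11 -0.49  1.7  -0.05  1.54  1.38]
[ 0.37401347 -0.12793171  0.49228812] [[0.52, 0.85, -0.0], [0.83, -0.5, 0.24], [0.21, -0.13, -0.97]]
lid 5967 [ 0.46307668 -0.10849306  0.07852308] [ 0.41356891 -0.16030924  0.07602003] [ 0.5148732  -0.05791322  0.08174299]
```

View pics/w1.png

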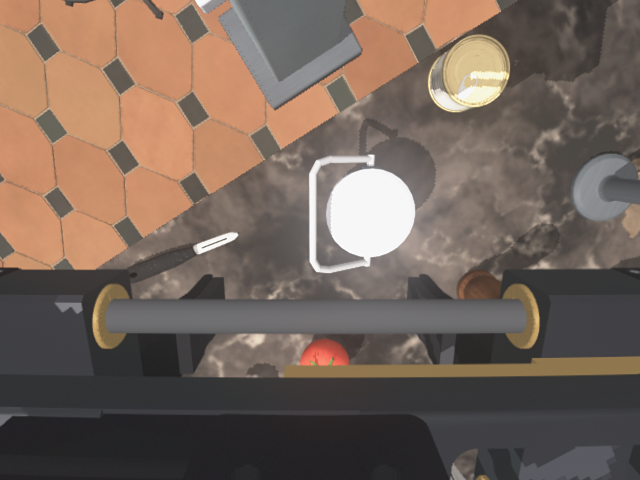

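Wrist view: bar at column ~313, rows 165–268, nearly vertical; lid centre at (370,213); the bar is parallel to tool x as hoped.

```bash
python3 - <<'E'
from h import *
P=np.load("w1.npy"); d=cam("wrist"); im=d["image"]
q=P[155:280,303:323].reshape(-1,3); q=q[(q[:,2]>.09)&(q[:,2]<.13)]
mid=P[180:250,303:323].reshape(-1,3); mid=mid[(mid[:,2]>.09)&(mid[:,2]<.13)]
c=mid-mid.mean(0); v=np.linalg.svd(c,full_matrices=False)[2][0]
print(len(q),"ext",q.min(0),q.max(0),"mean",q.mean(0),mid.mean(0),"z p95",np.percentile(mid[:,2],[5,50,95]),"dir",v,np.degrees(np.arctan2(v[1],v[0])))
zb=np.percentile(mid[:,2],90)-.004
e=onplane(d,[(313,157),(317,271),(313,213)],zb); print(zb,e,(e[0]+e[1])/2)
l=onplane(d,[(371,212.5)],.08); print("lid",l)
E
```

```text
871 ext [ 0.37957761 -0.19475011  0.09851263] [ 0.48879843 -0.12465477  0.11142844] mean [ 0.42711434 -0.16284441  0.10765891] [ 0.42534287 -0.16301418  0.10831845] z p95 [0.10603602 0.10841444 0.10999322] dir [ 0.85867343 -0.51248912  0.00590298] -30.830367567449322
0.10574798060424918 [[ 0.37511081 -0.13267445  0.10574798]
 [ 0.48312395 -0.19364918  0.10574798]
 [ 0.42506324 -0.16329452  0.10574798]] [ 0.42911738 -0.16316181  0.10574798]
lid [[ 0.46257913 -0.10860311  0.08      ]]
```

```bash
python3 - <<'E'
from h import *
goal((.429,-.1655,.090),59.2)
E
```

```text
shift [ 2.000e-01 -1.500e+00  2.106e+02] turn [-0.  -0.  -0.6]
```

```bash
python3 -m jog '[[[0,-1.5,40,0,0,-0.6,40],[0,-1.5,80,0,0,-0.6,40],[0,-1.5,120,0,0,-0.6,40],[0,-1.5,150,0,0,-0.6,40],[0,-1.5,175,0,0,-0.6,40],[0,-1.5,190,0,0,-0.6,40],[0,-1.5,200,0,0,-0.6,40],[0,-1.5,206,0,0,-0.6,40],[0,-1.5,210,0,0,-0.6,40],[0,-1.5,210,0,0,-0.6,40]]]' 5
python3 -m jog '[[[0,0,0,0,0,0,30],[0,0,0,0,0,0,20],[0,0,0,0,0,0,14],[0,0,0,0,0,0,10],[0,0,0,0,0,0,6],[0,0,0,0,0,0,4],[0,0,0,0,0,0,4],[0,0,0,0,0,0,4]]]' 5
python3 - <<'E'
from h import *
th0=.594; L=.08
for t in np.linspace(th0,1.57,11): print((L*(np.cos(th0)-np.cos(t))*1000).round(1),(-L*(np.sin(t)-np.sin(th0))*1000).round(1))
E
```

```text
time: 3.25
position: [0.43, -0.1646, 0.0909]
tool_rot: [0.829, 3.03, -0.0]
ft_force: [0.1, 0.2, -0.4]
grip_width: 0.458
grip_force: 0.0
time: 4.05
position: [0.4299, -0.1643, 0.0907]
tool_rot: [-0.828, -3.031, 0.0]
ft_force: [-0.4, 0.9, -0.2]
grip_width: 0.053
grip_force: 0.0
0.0 -0.0
4.7 -6.2
9.9 -12.0
15.7 -17.2
22.0 -21.9
28.7 -25.9
35.8 -29.2
43.1 -31.8
50.7 -33.7
58.4 -34.8
66.2 -35.2
```

```bash
python3 - <<'E'
from h import *
d=cam("wrist"); P=cloud(d); np.save("w2.npy",P)
s=cam("side"); 
a=d["image"][100:340,180:460]; b=s["image"][240:360,180:320]
im=np.hstack([cv2.resize(a,(420,360)),cv2.resize(b,(380,360),interpolation=cv2.INTER_CUBIC)])
cv2.imwrite("pics/w2.png",im[:,:,::-1])
print(ctrl.get_state()["grip_width"])
E
```

```text
0.05099683903254303
```

View pics/w2.png

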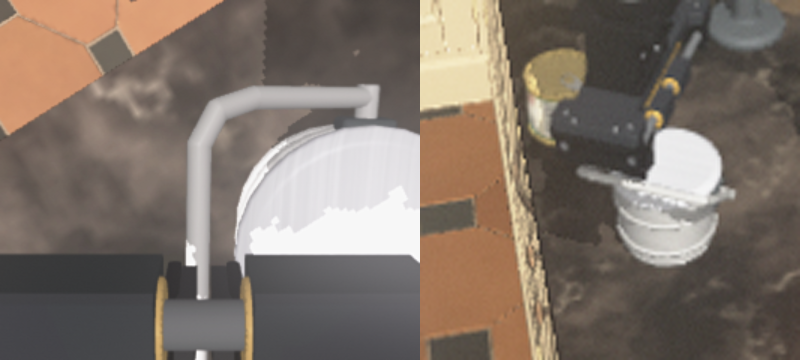

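Left crop: the bar runs between the fingers (bar at column ~200, fingers either side), still at its folded pose. Check whether it is really gripped.

```bash
python3 -m jog '[[[0,0,0,0,0,0,0],[0,0,0,0,0,0,0],[0,0,0,0,0,0,0]]]' 5
python3 - <<'E'
from h import *
P=np.load("w2.npy")
q=P[150:265,300:335].reshape(-1,3); q=q[(q[:,2]>.09)&(q[:,2]<.13)]
print(len(q),q.mean(0), np.percentile(q[:,2],[5,50,95]))
c=np.array([.463,-.1085]); n=np.array([.512,.859]); print("dist to lid", ((c-q[:,:2])@n).mean())
E
```

```text
time: 4.45
position: [0.4299, -0.1643, 0.0907]
tool_rot: [-0.828, -3.031, 0.0]
ft_force: [0.3, -0.1, -0.6]
grip_width: 0.006
grip_force: 0.0
1702 [ 0.39707277 -0.14410404  0.10736752] [0.10323402 0.10790559 0.10972678]
dist to lid 0.06433861236433674
```

```bash
python3 - <<'E'
from h import *
d=cam("wrist"); s=cam("side")
a=d["image"][180:330,250:390]; b=s["image"][265:325,215:305]
im=np.hstack([cv2.resize(a,(400,430),interpolation=cv2.INTER_CUBIC),cv2.resize(b,(400,430),interpolation=cv2.INTER_CUBIC)])
cv2.imwrite("pics/w3.png",cv2.convertScaleAbs(im[:,:,::-1],alpha=1.3,beta=25))
P=cloud(d)
for v in(240,260,270,280,300,320): print(v,[tuple((P[v,u]*1000).round(0)) for u in(300,306,310,313,316,320,326)])
E
```

```text
240 [(np.float64(425.0), np.float64(-175.0), np.float64(-1.0)), (np.float64(406.0), np.float64(-155.0), np.float64(108.0)), (np.float64(407.0), np.float64(-153.0), np.float64(108.0)), (np.float64(408.0), np.float64(-151.0), np.float64(111.0)), (np.float64(409.0), np.float64(-150.0), np.float64(109.0)), (np.float64(433.0), np.float64(-161.0), np.float64(-2.0)), (np.float64(435.0), np.float64(-157.0), np.float64(-0.0))]
260 [(np.float64(439.0), np.float64(-183.0), np.float64(-2.0)), (np.float64(415.0), np.float64(-160.0), np.float64(108.0)), (np.float64(416.0), np.float64(-158.0), np.float64(109.0)), (np.float64(417.0), np.float64(-157.0), np.float64(109.0)), (np.float64(418.0), np.float64(-156.0), np.float64(108.0)), (np.float64(447.0), np.float64(-169.0), np.float64(-1.0)), (np.float64(450.0), np.float64(-165.0), np.float64(-2.0))]
270 [(np.float64(447.0), np.float64(-188.0), np.float64(-2.0)), (np.float64(420.0), np.float64(-163.0), np.float64(108.0)), (np.float64(420.0), np.float64(-161.0), np.float64(109.0)), (np.float64(421.0), np.float64(-159.0), np.float64(110.0)), (np.float64(
[... 740 characters left out ...]
loat64(-148.0), np.float64(203.0)), (np.float64(401.0), np.float64(-147.0), np.float64(204.0)), (np.float64(402.0), np.float64(-146.0), np.float64(204.0)), (np.float64(402.0), np.float64(-146.0), np.float64(204.0)), (np.float64(403.0), np.float64(-144.0), np.float64(204.0))]
320 [(np.float64(403.0), np.float64(-151.0), np.float64(207.0)), (np.float64(403.0), np.float64(-150.0), np.float64(208.0)), (np.float64(403.0), np.float64(-149.0), np.float64(208.0)), (np.float64(404.0), np.float64(-148.0), np.float64(208.0)), (np.float64(404.0), np.float64(-148.0), np.float64(208.0)), (np.float64(405.0), np.float64(-147.0), np.float64(207.0)), (np.float64(405.0), np.float64(-146.0), np.float64(208.0))]
```

View pics/w3.png

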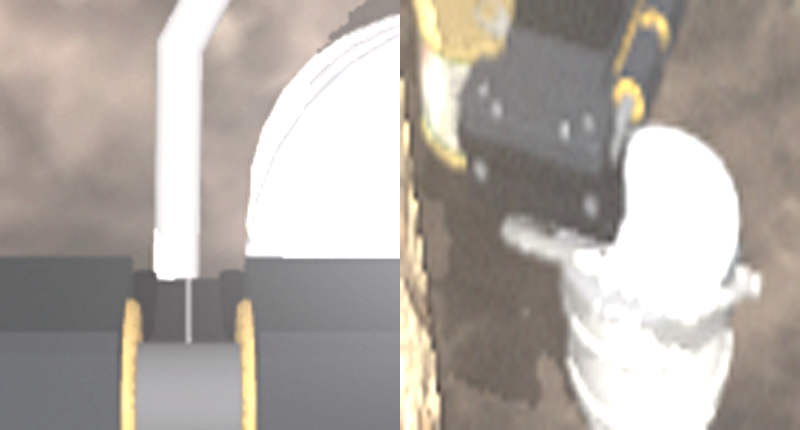

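```bash
python3 - <<'E'
from h import *
P=np.load("w1.npy"); t=np.array([.4304,-.1634,.3006]); X=np.array([-.857,.515,0]);Y=np.array([.515,.857,0])
for v in range(272,300,3):
    print(v,[tuple(int(k) if k==k else None for k in ((P[v,u]-t)@np.c_[X,Y,[0,0,1]]*1000)) for u in(195,205,215,222,412,420,428,436)])
for v in range(335,375,8):
    print(v,[tuple(int(k) if k==k else None for k in ((P[v,u]-t)@np.c_[X,Y,[0,0,1]]*1000)) for u in(190,195,200,205,215)])
E
python3 -m jog '[[[0,0,0,0,0,0,20],[0,0,0,0,0,0,30],[0,0,0,0,0,0,40],[0,0,0,0,0,0,40],[0,0,0,0,0,0,40]]]'
python3 - <<'E'
from h import *
d=cam("wrist");P=cloud(d); t=ctrl.get_state()["position"]; X=np.array([-.857,.515,0]);Y=np.array([.515,.857,0])
Q=((P.reshape(-1,3)-t)@np.c_[X,Y,[0,0,1]]*1000).reshape(480,640,3)
for v in range(230,300,5): print(v,[tuple(int(k) if k==k else None for k in Q[v,u]) for u in (270,280,290,313,330,340,350,360)])
E
```

```text
272 [(-96, -172, -301), (-96, -157, -300), (-96, -143, -301), (-96, -133, -301), (-97, 137, -300), (-98, 149, -302), (-98, 161, -302), (-98, 172, -300)]
275 [(-100, -172, -300), (12, -50, 31), (-100, -143, -301), (-101, -133, -301), (-102, 138, -301), (11, 49, 31), (11, 53, 31), (-103, 173, -303)]
278 [(-105, -173, -302), (12, -49, 35), (10, -45, 31), (10, -42, 31), (9, 45, 31), (10, 49, 32), (11, 52, 34), (-107, 173, -301)]
281 [(-110, -173, -301), (11, -48, 38), (10, -44, 35), (9, -42, 32), (9, 44, 35), (9, 48, 34), (11, 50, 39), (-112, 173, -302)]
284 [(12, -51, 43), (11, -47, 42), (10, -43, 38), (8, -42, 32), (9, 44, 36), (10, 47, 39), (11, 49, 43), (11, 53, 43)]
287 [(12, -50, 47), (10, -47, 43), (10, -42, 42), (6, -42, 33), (7, 44, 37), (10, 46, 43), (10, 49, 44), (11, 52, 47)]
290 [(11, -49, 49), (10, -46, 45), (9, -42, 44), (5, -42, 32), (6, 44, 37), (10, 45, 46), (9, 48, 46), (None, None, None)]
293 [(11, -48, 53), (10, -45, 50), (8, -42, 43), (4, -42, 33), (5, 44, 37), (10, 44, 49), (9, 48, 49), (11, 49, 54)]
296 [(11, -47, 56), (10, -44, 52), (6, -43, 43), (2, -42, 33), (4
[... 1800 characters left out ...]
-19, -92), (10, 0, 18), (-25, 12, -91), (0, 15, -13), (0, 21, -13), (0, 26, -11)]
275 [(11, -20, 31), (-30, -28, -92), (-30, -19, -91), (7, 0, 18), (-30, 12, -91), (-3, 15, -12), (-2, 21, -11), (-3, 27, -12)]
280 [(9, -20, 33), (10, -15, 34), (-34, -19, -91), (4, 0, 18), (-35, 13, -93), (-6, 15, -13), (None, None, None), (10, 21, 34)]
285 [(10, -19, 40), (7, -15, 33), (-39, -20, -93), (2, 0, 18), (-38, 13, -91), (-9, 15, -13), (6, 16, 31), (9, 20, 38)]
290 [(10, -18, 47), (5, -15, 35), (-43, -20, -92), (0, 0, 19), (-43, 13, -91), (-13, 15, -14), (3, 17, 29), (10, 19, 46)]
295 [(9, -17, 51), (3, -15, 34), (-48, -20, -92), (-3, 0, 18), (-47, 13, -92), (-47, 21, -92), (1, 17, 29), (10, 18, 53)]
```

The depth shows the finger ends sit about 30 mm above the reported TCP (they closed above the bar). Lower accordingly, watching the force.

```bash
python3 -m jog '[[[0,0,10,0,0,0,40],[0,0,18,0,0,0,40],[0,0,23,0,0,0,40],[0,0,26,0,0,0,40],[0,0,28,0,0,0,40],[0,0,29,0,0,0,40]]]' 5
python3 -m jog '[[[0,0,0,0,0,0,30],[0,0,0,0,0,0,20],[0,0,0,0,0,0,14],[0,0,0,0,0,0,10],[0,0,0,0,0,0,6],[0,0,0,0,0,0,4],[0,0,0,0,0,0,3],[0,0,0,0,0,0,3]]]' 5
```

```text
time: 5.7
position: [0.43, -0.1643, 0.0616]
tool_rot: [-0.828, -3.031, -0.0]
ft_force: [0.4, -0.0, -0.2]
grip_width: 0.456
grip_force: 0.0
time: 6.5
position: [0.4292, -0.1661, 0.0621]
tool_rot: [-0.829, -3.03, 0.004]
ft_force: [-2.5, -4.7, 2.9]
grip_width: 0.087
grip_force: 5.0
```

```bash
python3 -m jog '[[[0,2,-3,0,0,0,3],[0,4.7,-6.2,0,0,0,3],[0,7,-9,0,0,0,3],[0,10,-12,0,0,0,3],[0,13,-14.7,0,0,0,3],[0,15.7,-17.2,0,0,0,3],[0,19,-19.6,0,0,0,3],[0,22,-21.9,0,0,0,3],[0,22,-21.9,0,0,0,3]]]' 5
python3 - <<'E'
from h import *
for n in("top",):
    d=cam(n); P=cloud(d); Q=P.reshape(-1,3)
    l=Q[(abs(Q[:,2]-.08)<.004)&(np.hypot(Q[:,0]-.461,Q[:,1]+.108)<.075)]; print(len(l),l.mean(0),l.min(0),l.max(0))
E
```

```text
time: 7.4
position: [0.4416, -0.146, 0.0848]
tool_rot: [0.828, 3.029, -0.002]
ft_force: [-2.9, -2.6, 5.5]
grip_width: 0.088
grip_force: 5.0
214 [ 0.45343049 -0.09620438  0.08001521] [ 0.40023202 -0.12732924  0.07613151] [ 0.50364138 -0.05769911  0.08383393]
```

```bash
python3 -m jog '[[[0,0,-1.2,0,0,0,3],[0,2.5,-3.3,0,0,0,3],[0,5.7,-5.5,0,0,0,3],[0,9,-7.3,0,0,0,3],[0,12.8,-8.8,0,0,0,3],[0,16.5,-10.2,0,0,0,3],[0,20.5,-11.4,0,0,0,3],[0,20.5,-11.4,0,0,0,3]]]' 5
```

```text
time: 8.25
position: [0.4524, -0.1271, 0.0955]
tool_rot: [0.826, 3.03, 0.0]
ft_force: [1.7, -1.1, 2.2]
grip_width: 0.087
grip_force: 5.0
```

```bash
python3 -m jog '[[[0,4,-1.6,0,0,0,3],[0,8,-2.6,0,0,0,3],[0,12,-3.4,0,0,0,3],[0,16,-4,0,0,0,3],[0,20,-4.3,0,0,0,3],[0,23,-4.3,0,0,0,3],[0,23,-4.3,0,0,0,3],[0,23,-4.3,0,0,0,3],[0,23,-4.3,0,0,0,3]]]' 5
python3 - <<'E'
from h import *
d=cam("wrist"); s=cam("side")
im=np.hstack([cv2.resize(d["image"],(440,330)),cv2.resize(s["image"][230:350,200:320],(330,330),interpolation=cv2.INTER_CUBIC)])
cv2.imwrite("pics/w4.png",im[:,:,::-1])
E
```

```text
time: 9.15
position: [0.4635, -0.1078, 0.0994]
tool_rot: [0.828, 3.03, 0.0]
ft_force: [1.1, -1.3, 1.8]
grip_width: 0.091
grip_force: 5.0
```

View pics/w4.png

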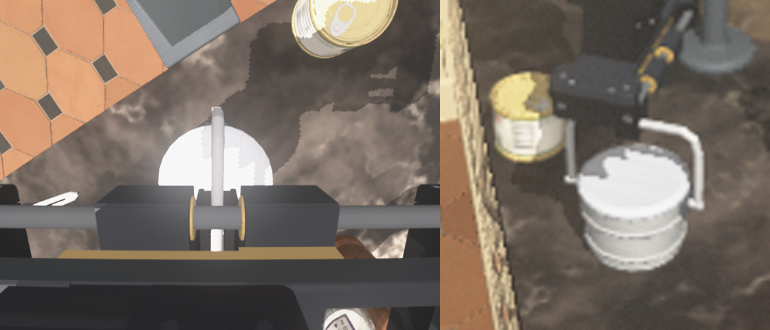

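Side crop: bail upright, gripped at its middle, pail standing in place. Now lift gently and read the weight.

```bash
python3 -m jog '[[[0,0,0,0,0,0,3],[0,0,0,0,0,0,3],[0,0,-2,0,0,0,3],[0,0,-5,0,0,0,3],[0,0,-9,0,0,0,3],[0,0,-15,0,0,0,3],[0,0,-22,0,0,0,3],[0,0,-30,0,0,0,3],[0,0,-38,0,0,0,3],[0,0,-46,0,0,0,3]]]' 30
python3 -m jog '[[[0,0,-10,0,0,0,3],[0,0,-22,0,0,0,3],[0,0,-35,0,0,0,3],[0,0,-48,0,0,0,3],[0,0,-61,0,0,0,3],[0,0,-74,0,0,0,3],[0,0,-86,0,0,0,3],[0,0,-96,0,0,0,3],[0,0,-104,0,0,0,3],[0,0,-107,0,0,0,3]]]' 30
python3 - <<'E'
from h import *
goal((.44,.171,.2525),4.5);print(ctrl.get_state()["joint_positions"].round(2),ctrl.get_state()["ft_force"])
E
```

```text
time: 10.25
position: [0.4634, -0.1079, 0.1463]
tool_rot: [0.827, 3.03, -0.0]
ft_force: [0.0, -0.4, -6.7]
grip_width: 0.076
grip_force: 30.0
time: 11.25
position: [0.4636, -0.1079, 0.2533]
tool_rot: [0.827, 3.03, -0.0]
ft_force: [0.3, 0.1, -6.8]
grip_width: 0.079
grip_force: 30.0
shift [162.1 228.2   0.7] turn [ 0.   0.1 54.9]
[ 0.77 -0.06 -0.56  1.75 -0.03  1.44  1.25] [ 0.31119667  0.05724814 -6.80705881]
```

```bash
python3 -m jog '[[[1.6,2.3,0,0,0,0.5,3],[5,7,0,0,0,1.6,3],[10,14,0,0,0,3.3,3],[16,23,0,0,0,5.5,3],[24,34,0,0,0,8.2,3],[33,46,0,0,0,11,3],[42,59,0,0,0,14.3,3],[52,73,0,0,0,17.6,3],[62,88,0,0,0,21,3],[73,103,0,0,0,24.7,3]]]' 30
python3 - <<'E'
from h import *
goal((.44,.171,.2525),4.5)
E
```

```text
time: 12.25
position: [0.4521, 0.0193, 0.2517]
tool_rot: [-1.46, -2.78, 0.001]
ft_force: [-0.4, 0.4, -6.7]
grip_width: 0.074
grip_force: 30.0
shift [131.7  76.1  -0.8] turn [-0.1 -0.  30.1]
```

```bash
python3 -m jog '[[[16,9,0,0,0,3.6,3],[32,18,0,0,0,7.2,3],[48,28,0,0,0,10.8,3],[63,36,0,0,0,14.4,3],[78,45,0,0,0,17.7,3],[92,53,0,0,0,21,3],[105,60,0,0,0,24,3],[116,67,0,0,0,26.5,3],[125,72,0,0,0,28.5,3],[130,75,0,0,0,29.7,3]]]' 30
python3 -m jog '[[[1,0.7,-0.8,0,0,0.4,3],[1,0.7,-0.8,0,0,0.4,3],[1,0.7,-0.8,0,0,0.4,3],[1,0.7,-0.8,0,0,0.4,3]]]' 30
python3 - <<'E'
from h import *
d=cam("wrist");P=cloud(d);np.save("w5.npy",P);save(d,"pics/w5.png"); s=ctrl.get_state(); print(s["position"],s["joint_positions"].round(2))
q=P.reshape(-1,3)
h=q[(q[:,2]>.24)&(q[:,2]<.285)&(q[:,0]>.48)&(q[:,0]<.66)&(q[:,1]>.1)&(q[:,1]<.26)]
print(len(h),h.min(0),h.max(0))
b=q[(q[:,2]>.27)&(q[:,2]<.31)&(abs(q[:,0]-s["position"][0])<.03)]; print("bar",len(b),b.mean(0),b[:,2].max(),np.polyfit(b[:,1],b[:,0],1))
E
```

```text
time: 13.25
position: [0.4392, 0.1694, 0.2518]
tool_rot: [-2.121, -2.317, 0.001]
ft_force: [-0.5, -0.1, -7.7]
grip_width: 0.075
grip_force: 30.0
time: 13.65
position: [0.4409, 0.1681, 0.253]
tool_rot: [-2.13, -2.309, 0.001]
ft_force: [0.1, -0.2, -7.9]
grip_width: 0.081
grip_force: 30.0
[0.44088804 0.16814052 0.25302251] [ 0.62 -0.09 -0.97  1.75 -0.08  1.45 -0.25]
4396 [0.4997219  0.14487218 0.24008407] [0.61560173 0.21950845 0.27627414]
bar 3963 [0.43896418 0.19199825 0.29600072] 0.30988345987837934 [-0.07229865  0.45284539]
```

View pics/w5.png

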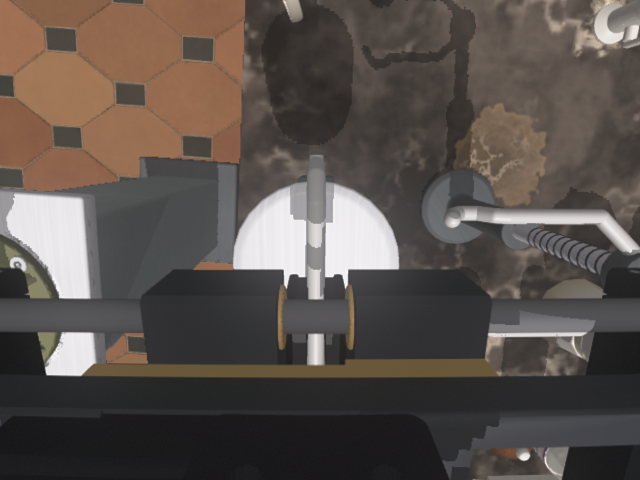

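Wrist view: the +y prong's tip at (455,217), the prong running right, the bail end at (316,165). Measure both relative to each other.

```bash
python3 - <<'E'
from h import *
P=np.load("w5.npy"); s=ctrl.get_state(); t=s["position"]
q=P[195:235,440:600].reshape(-1,3); q=q[(q[:,2]>.24)&(q[:,2]<.285)]
st=q[(q[:,0]<.59)]; print("prong",len(st),q.min(0),q.max(0),"fit",np.polyfit(st[:,0],st[:,1],1), "yaw",np.degrees(np.arctan(np.polyfit(st[:,0],st[:,1],1)[0])))
for lo in np.arange(.495,.60,.01):
    g=q[(q[:,0]>=lo)&(q[:,0]<lo+.01)]
    if len(g): print(lo.round(3),len(g),g[:,1].mean().round(4),np.percentile(g[:,2],95).round(4))
b=P[155:275,300:335].reshape(-1,3); b=b[(b[:,2]>.27)&(b[:,2]<.31)]
print("bar",len(b),b.min(0),b.max(0)); st=b[b[:,1]<.215]; f=np.polyfit(st[:,1],st[:,0],1); print(f,np.percentile(st[:,2],95),"x at tcp y",np.polyval(f,t[1]), t)
for lo in np.arange(.18,.25,.005):
    g=b[(b[:,1]>=lo)&(b[:,1]<lo+.005)]
    if len(g): print(lo.round(3),g[:,0].mean().round(4),np.percentile(g[:,2],95).round(4))
E
```

```text
prong 2402 [0.4997219  0.20560525 0.25092098] [0.58727052 0.21941569 0.27627414] fit [0.07055814 0.17480094] yaw 4.035995011292458
0.495 203 0.2101 0.2753
0.505 131 0.2117 0.2741
0.515 285 0.2112 0.2564
0.525 412 0.212 0.2642
0.535 297 0.2128 0.2654
0.545 284 0.2137 0.2653
0.555 288 0.2145 0.2655
0.565 274 0.2152 0.2654
0.575 218 0.2157 0.2654
0.585 10 0.2109 0.2623
bar 2144 [0.43228181 0.1844715  0.27044269] [0.4431692  0.23353154 0.30008676]
[-0.06715003  0.45178603] 0.29894825632514943 x at tcp y 0.44049538985787706 [0.44088804 0.16814052 0.25302251]
0.18 0.4387 0.2971
0.185 0.4391 0.299
0.19 0.4389 0.2988
0.195 0.4385 0.299
0.2 0.4383 0.299
0.205 0.4379 0.2989
0.21 0.4374 0.299
0.215 0.4371 0.2982
0.22 0.4367 0.2953
0.225 0.4362 0.2922
0.23 0.436 0.285
```

```bash
python3 - <<'E'
from h import *
goal((.5218,.1798,.253),4.1)
E
```

```text
shift [ 5.1 81.6  0. ] turn [-0.   0.   0.5]
```

```bash
python3 -m jog '[[[3,2,0,0,0,0.5,3],[5,6,0,0,0,0.5,3],[5,13,0,0,0,0.5,3],[5,21,0,0,0,0.5,3],[5,30,0,0,0,0.5,3],[5,39,0,0,0,0.5,3],[5,48,0,0,0,0.5,3],[5,56,0,0,0,0.5,3],[5,63,0,0,0,0.5,3],[5,69,0,0,0,0.5,3]]]' 30
python3 -m jog '[[[0,4,0,0,0,0,3],[0,7,0,0,0,0,3],[0,10,0,0,0,0,3],[0,12,0,0,0,0,3],[0,12.6,0,0,0,0,3],[0,12.6,0,0,0,0,3],[0,12.6,0,0,0,0,3]]]' 30
python3 - <<'E'
from h import *
goal((.5218,.1798,.253),4.1)
d=cam("wrist");P=cloud(d); s=ctrl.get_state(); t=s["position"]; print(t,s["joint_positions"].round(2),s["ft_force"])
q=P.reshape(-1,3); q=q[(q[:,1]>.195)&(q[:,1]<.225)&(q[:,2]>.245)&(q[:,0]>.48)&(q[:,0]<.6)&(q[:,2]<.285)]
for lo in np.arange(.49,.60,.005):
    g=q[(q[:,0]>=lo)&(q[:,0]<lo+.005)]
    if len(g)>5: print(lo.round(3),len(g),g[:,1].mean().round(4),np.percentile(g[:,2],95).round(4))
b=P.reshape(-1,3); b=b[(b[:,2]>.286)&(b[:,2]<.305)&(b[:,1]>.19)&(b[:,1]<.25)&(abs(b[:,0]-.52)<.03)]
print("bar",len(b),b.mean(0),b[:,1].max(),np.percentile(b[:,2],95),np.polyfit(b[:,1],b[:,0],1))
E
```

```text
time: 14.7
position: [0.51, 0.179, 0.2528]
tool_rot: [-2.14, -2.299, 0.0]
ft_force: [0.6, 0.1, -6.8]
grip_width: 0.075
grip_force: 30.0
time: 15.4
position: [0.5216, 0.18, 0.2531]
tool_rot: [2.139, 2.3, -0.0]
ft_force: [-0.4, 1.6, -7.3]
grip_width: 0.078
grip_force: 30.0
shift [-0.2  0.1  0.1] turn [-0.   0.   0.1]
[0.52165919 0.18005138 0.25315515] [ 0.52  0.19 -1.02  1.57  0.17  1.47 -0.43] [ 0.11241332 -0.12897368 -6.34256987]
0.5 131 0.2101 0.275
0.505 194 0.2109 0.2745
0.51 145 0.2109 0.265
0.52 12 0.2127 0.2574
0.525 157 0.2121 0.2624
0.53 154 0.2123 0.2643
0.535 150 0.2127 0.2656
0.54 148 0.2131 0.2652
0.545 151 0.2134 0.2655
0.55 145 0.2139 0.2652
0.555 156 0.2142 0.2655
0.56 154 0.2147 0.2654
0.565 158 0.2152 0.2652
0.57 161 0.2154 0.2653
0.575 152 0.2159 0.2652
0.58 156 0.2162 0.2654
0.585 184 0.2143 0.2655
0.59 175 0.2106 0.2653
0.595 176 0.207 0.2653
bar 2873 [0.51948126 0.21154537 0.29624586] 0.24224605935533006 0.30108252207369535 [-0.06639244  0.53352628]
```

```bash
python3 -m jog '[[[0,0,2,0,0,0,3],[0,0,5,0,0,0,3],[0,0,9,0,0,0,3],[0,0,13,0,0,0,3],[0,0,17,0,0,0,3],[0,0,20,0,0,0,3],[0,0,22.5,0,0,0,3],[0,0,24.5,0,0,0,3],[0,0,26,0,0,0,3],[0,0,27,0,0,0,3]]]' 30
python3 -m jog '[[[0,0,1,0,0,0,3],[0,0,2,0,0,0,3],[0,0,3,0,0,0,3],[0,0,4,0,0,0,3],[0,0,5,0,0,0,3],[0,0,6,0,0,0,3],[0,0,7,0,0,0,3],[0,0,8,0,0,0,3],[0,0,9.5,0,0,0,3],[0,0,11,0,0,0,3]]]' 30
python3 -m jog '[[[0,0,1.5,0,0,0,3],[0,0,3,0,0,0,3],[0,0,4.5,0,0,0,3],[0,0,6,0,0,0,3],[0,0,7.5,0,0,0,3],[0,0,9,0,0,0,3],[0,0,10.5,0,0,0,3],[0,0,12,0,0,0,3],[0,0,13.5,0,0,0,3],[0,0,15,0,0,0,3]]]' 30
```

```text
time: 16.45
position: [0.5218, 0.1801, 0.226]
tool_rot: [2.14, 2.3, -0.0]
ft_force: [0.0, 0.3, -7.7]
grip_width: 0.076
grip_force: 30.0
time: 17.45
position: [0.5218, 0.1801, 0.215]
tool_rot: [2.139, 2.3, -0.0]
ft_force: [0.0, -0.0, -7.6]
grip_width: 0.083
grip_force: 30.0
time: 18.45
position: [0.5219, 0.1801, 0.2001]
tool_rot: [2.139, 2.3, 0.0]
ft_force: [-0.3, 0.2, -5.8]
grip_width: 0.08
grip_force: 30.0
```

```bash
python3 -m jog '[[[0,0,2,0,0,0,3],[0,0,4,0,0,0,3],[0,0,6,0,0,0,3],[0,0,8,0,0,0,3],[0,0,10,0,0,0,3],[0,0,12,0,0,0,3],[0,0,14,0,0,0,3],[0,0,16,0,0,0,3],[0,0,18,0,0,0,3],[0,0,20,0,0,0,3]]]' 30
python3 -m jog '[[[0,0,2,0,0,0,3],[0,0,4,0,0,0,3],[0,0,6,0,0,0,3],[0,0,8,0,0,0,3],[0,0,10,0,0,0,3],[0,0,12,0,0,0,3],[0,0,14,0,0,0,3],[0,0,16,0,0,0,3],[0,0,18,0,0,0,3],[0,0,20,0,0,0,3]]]' 30
python3 -m jog '[[[0,0,2,0,0,0,3],[0,0,4,0,0,0,3],[0,0,6,0,0,0,3],[0,0,8,0,0,0,3],[0,0,9,0,0,0,3],[0,0,10,0,0,0,3],[0,0,11,0,0,0,3],[0,0,12,0,0,0,3],[0,0,12,0,0,0,3],[0,0,12,0,0,0,3]]]' 30
```

```text
time: 19.45
position: [0.5219, 0.1801, 0.18]
tool_rot: [2.139, 2.3, 0.0]
ft_force: [-0.5, -1.1, -3.5]
grip_width: 0.073
grip_force: 30.0
time: 20.45
position: [0.5219, 0.1801, 0.16]
tool_rot: [2.139, 2.3, 0.0]
ft_force: [-0.3, 0.5, -1.5]
grip_width: 0.08
grip_force: 30.0
time: 21.45
position: [0.5219, 0.1801, 0.1482]
tool_rot: [2.14, 2.3, 0.0]
ft_force: [0.3, -1.0, -0.0]
grip_width: 0.08
grip_force: 30.0
```

```bash
python3 - <<'E'
from h import *
F=[]
for i in range(6): ctrl.get_image("wrist"); F.append(ctrl.get_state()["ft_force"])
print(np.array(F).round(2), np.mean(F,0))
E
```

```text
[[-0.09 -0.23 -1.53]
 [ 0.07  0.05 -0.16]
 [-0.23 -0.75 -1.21]
 [ 0.75 -0.15 -0.63]
 [-0.24 -0.23 -0.52]
 [-0.62 -0.63 -1.31]] [-0.06115388 -0.32359929 -0.89285883]
```

```bash
python3 -m jog '[[[0,0,1,0,0,0,3],[0,0,2,0,0,0,3],[0,0,3,0,0,0,3],[0,0,4,0,0,0,3],[0,0,5,0,0,0,3],[0,0,6,0,0,0,3],[0,0,7,0,0,0,3],[0,0,8,0,0,0,3],[0,0,8.5,0,0,0,3]]]' 30
python3 - <<'E'
from h import *
F=[]
for i in range(20): ctrl.get_image("wrist"); F.append(ctrl.get_state()["ft_force"])
print(np.mean(F,0),np.std(F,0)/20**.5)
E
```

```text
time: 22.65
position: [0.5219, 0.1801, 0.1395]
tool_rot: [2.14, 2.3, 0.0]
ft_force: [-0.3, -0.4, -0.0]
grip_width: 0.076
grip_force: 30.0
[ 0.03270985  0.00812656 -0.3774887 ] [0.10799817 0.09469995 0.1069217 ]
```

```bash
python3 -m jog '[[[0,0,1,0,0,0,3],[0,0,2,0,0,0,3],[0,0,2.5,0,0,0,3],[0,0,2.5,0,0,0,3]]]' 15
python3 -m jog '[[[0,0,0,0,0,0,3],[0,0,0,0,0,0,3],[0,0,0,0,0,0,3],[0,0,0,0,0,0,3]]]' 3
python3 -m jog '[[[0,0,0,0,0,0,7],[0,0,0,0,0,0,8],[0,0,0,0,0,0,9],[0,0,0,0,0,0,10],[0,0,0,0,0,0,12],[0,0,0,0,0,0,16],[0,0,0,0,0,0,20],[0,0,0,0,0,0,26],[0,0,0,0,0,0,30],[0,0,0,0,0,0,30]]]' 3
python3 - <<'E'
from h import *
d=cam("wrist");P=cloud(d); s=ctrl.get_state(); print(s["position"],s["joint_positions"].round(2),s["grip_width"],s["grip_force"])
b=P.reshape(-1,3); b=b[(b[:,2]>.16)&(b[:,2]<.215)&(b[:,1]>.19)&(b[:,1]<.25)&(abs(b[:,0]-.525)<.06)]
for lo in np.arange(.49,.58,.005):
    g=b[(b[:,0]>=lo)&(b[:,0]<lo+.005)]
    if len(g)>5: print(lo.round(3),len(g),g[:,1].min().round(4),g[:,1].max().round(4),np.percentile(g[:,2],95).round(4))
save(d,"pics/w6.png")
E
```

```text
time: 24.05
position: [0.5218, 0.18, 0.137]
tool_rot: [-2.14, -2.3, 0.0]
ft_force: [0.5, -0.3, -0.4]
grip_width: 0.083
grip_force: 15.0
time: 24.45
position: [0.5219, 0.18, 0.1371]
tool_rot: [2.14, 2.3, -0.0]
ft_force: [-0.4, 0.2, 0.2]
grip_width: 0.086
grip_force: 3.0
time: 25.45
position: [0.5218, 0.1801, 0.1371]
tool_rot: [2.14, 2.3, -0.0]
ft_force: [-0.6, -0.4, 0.4]
grip_width: 0.33
grip_force: 0.0
[0.52181386 0.18003044 0.13710668] [ 0.48  0.28 -0.99  1.74  0.24  1.25 -0.5 ] 0.3353980191093731 0.0
0.495 147 0.19 0.1911 0.1955
0.5 314 0.19 0.2136 0.193
0.505 310 0.19 0.2141 0.1921
0.51 323 0.2063 0.2427 0.1816
0.515 1344 0.1901 0.2442 0.1805
0.52 960 0.19 0.2435 0.1805
0.525 226 0.2073 0.2156 0.18
0.53 229 0.208 0.216 0.1821
0.535 506 0.1901 0.2163 0.1906
0.54 490 0.1917 0.2167 0.1941
0.545 228 0.1937 0.2171 0.1832
0.55 227 0.2094 0.2175 0.1829
0.555 229 0.2099 0.2179 0.1832
0.56 221 0.2102 0.2183 0.1831
0.565 228 0.2106 0.2188 0.1831
0.57 229 0.2109 0.2192 0.1832
0.575 225 0.2113 0.2194 0.1831
```

View pics/w6.png

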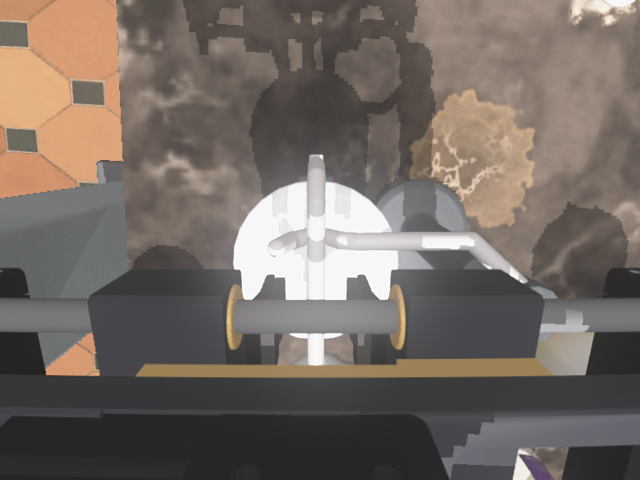

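Wrist view: the bar lies in the saddle behind the upturned tip (~(316,240)), fingers clear either side. Withdraw straight up.

```bash
python3 -m jog '[[[0,0,-3,0,0,0,30],[0,0,-8,0,0,0,30],[0,0,-15,0,0,0,30],[0,0,-25,0,0,0,30],[0,0,-38,0,0,0,30],[0,0,-52,0,0,0,30],[0,0,-68,0,0,0,30],[0,0,-84,0,0,0,30],[0,0,-100,0,0,0,30],[0,0,-110,0,0,0,30]]]' 3
python3 -m jog '[[[0,0,-8,0,0,0,30],[0,0,-10,0,0,0,30],[0,0,-10,0,0,0,30],[0,0,-10,0,0,0,30],[0,0,-10,0,0,0,30],[0,0,-10,0,0,0,30],[0,0,-10,0,0,0,30],[0,0,-10,0,0,0,30],[0,0,-10,0,0,0,30],[0,0,-10,0,0,0,30]]]' 3
python3 - <<'E'
from h import *
Z=[]
for i in range(5):
    P=cloud(cam("wrist")); b=P.reshape(-1,3)
    l=b[(b[:,2]>.1)&(b[:,2]<.13)&(np.hypot(b[:,0]-.52,b[:,1]-.18)<.07)]
    g=b[(abs(b[:,0]-.518)<.006)&(b[:,1]>.22)&(b[:,1]<.235)&(b[:,2]>.15)&(b[:,2]<.2)]
    print(len(l),l.mean(0).round(4),l[:,2].std().round(4),np.percentile(g[:,2],90).round(4),g[:,0].mean().round(4))
s=ctrl.get_state(); print(s["time"],s["position"],s["ft_force"])
E
```

```text
time: 26.5
position: [0.5224, 0.1803, 0.2492]
tool_rot: [2.139, 2.299, 0.002]
ft_force: [-0.7, 0.3, 0.2]
grip_width: 0.346
grip_force: 0.0
time: 27.5
position: [0.5218, 0.1801, 0.2571]
tool_rot: [2.139, 2.3, -0.0]
ft_force: [-0.1, -0.4, -0.4]
grip_width: 0.345
grip_force: 0.0
7400 [0.5203 0.1804 0.1136] 0.0014 0.1802 0.5187
7392 [0.5203 0.1804 0.1136] 0.0014 0.1801 0.5187
7404 [0.5203 0.1804 0.1135] 0.0014 0.1801 0.5187
7396 [0.5203 0.1804 0.1135] 0.0014 0.18 0.5187
7398 [0.5203 0.1804 0.1136] 0.0014 0.18 0.5187
27.75 [0.52181825 0.18006349 0.25714032] [-0.40290842 -0.13778708  0.39835901]
```

The pail hangs still and level, clear of the gripper.

```bash
python3 -c "
from bench import ctrl
print(ctrl.close_job())"
```

```text
the job is handed in; nothing more can be done
None
```

The job is handed in at about 28 s: the pail was hanging still and level by its handle bar, which measured as seated in the hooks, with the gripper clear above it. The hand-in call gave no verdict, and I did not measure hook speed or re-check the bystanders.

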